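# Tip a sweet carton into the labelling bay

## Task

Get the tall carton ready for its price label: tip it over forwards, on to its front face, so that it lands within the taped labelling bay, then push it as it lies along the bay until its top end rests squared up against the metal stop bar. Only push it, never pick it up, and leave the other goods on the counter undisturbed. Finish clear of everything.

Things in the scene. Friction and masses are not known exactly. Their poses are not given: they have to be found in the camera images.
- carton: the tall closed cardboard carton, 45 mm thick (its x), 90 mm wide (y), 170 mm tall (z), 0.15 to 0.3 kg, evenly filled. It starts upright astride the tape line opposite the stop bar; its broad +x face, the front, looks along the bay to the stop bar, up to 0.1 rad off square. Origin at the centre of its underside (the foot)
- carton_center (a point): centre of the tall carton, 85 mm above its foot; same axes as the carton. When it lies on its front face the point is 22.5 mm above the counter
- carton_front_edge (a point): middle of the lower edge of the carton's front face (22.5 mm from the foot's centre along the carton's +x), the edge it tips over; it stays on the counter while the carton is tipped forwards
- bay: labelling bay, fixed to the counter: rectangle 225 mm long (x) x 190 mm wide (y) inside, outlined on three sides by flat white tape 12 mm wide that does not hinder sliding and closed on the fourth by a stop bar. Origin on the counter at the middle of the rectangle; +x runs along the bay towards the stop bar (inner face at x = +112.5 mm, opposite tape's inner edge at x = -112.5 mm), y across, z up
- bay_stop (a point): middle of the foot of the stop bar's inner face, on the counter; the bar is aluminium, fixed, 30 mm high, 14 mm thick, 214 mm long across the bay; same axes as the bay
- short_carton: bystander: a shorter carton of the same make and footprint, 45 x 90 mm and only 115 mm tall, standing; origin at the centre of its underside
- jar: bystander: round glass sweet jar with a white lid, 74 mm across, 108 mm tall; origin at the centre of its underside
- tin_low: bystander: lower of two stacked brass-coloured round tins, each 80 mm across and 30 mm tall; origin at the centre of its underside
- tin_high: bystander: the upper of the two tins; origin at the centre of its underside, 30 mm above the counter
- tub: bystander: square clear tub with white lid, 106 x 106 mm, 58 mm tall; origin at the centre of its underside
- bar_box: bystander: open white display box of wrapped bars, 140 x 70 mm, 30 mm tall; origin at the centre of its underside
- label_roll: bystander: roll of paper labels lying flat, 64 mm across, 28 mm tall, hole 26 mm; origin at the centre of its underside
Mind the look-alikes: they are no part of the job. Leave any pink, purple or turquoise look-alike of the carton alone.

How it is judged:
By the outcome, as a careful person would: the job done as asked, in the order asked, and still so for the second after the job is handed in, with the robot touching nothing.
It also fails if it takes over 42 s, if anything falls off the work surface, if the arm or the gripper's body presses on something with over 40 N, if the wrist force passes 120 N, or if a joint passes its speed limit or range.

## Robot

A 6-joint arm with a two-finger parallel gripper is mounted at the origin on the work surface. World frame = base frame: x ahead of the robot, y to its left, z up, the work surface at z = 0. Lengths are in mm, angles in rad, forces in N, time in s.
With the tool pointing down it reaches from about 375 to 825 mm from the base axis. Payload 5.5 kg.
Tool frame: the origin (TCP) lies at the very end of the fingers, on their centre line; the grasp point (between the pads) lies 19 mm behind it; z points along the fingers, y is the line along which they close (so a half turn about z gives the same grasp; the last joint's range is limited). The gripper opens to 85 mm and grips with 20 to 120 N. Pads are 22 mm wide; open, the fingers measure 114 mm over their backs; the gripper's body (76 mm by 85 mm) begins 54 mm behind the grasp point. The pads swing forward as they close: fully open they stand 13 mm farther back than shut.
Start: joints at [1.113, 0.314, -0.047, 1.21, 0, 1.571], TCP at [265.181, 538.213, 195.199] pointing down, gripper open.
Joint ranges: [-2.67, 2.67], [-0.69, 1.73], [-1.03, 1.25], [-2.08, 2.16], [-1.42, 1.45], [-3.14, 3.14]. Speed limits (rad/s): [2.39, 2.39, 3.01, 3.14, 3.14, 3.14].

## Interface

Orientations are given as a 3x3 rotation matrix whose columns are the frame's x, y, z axes.
In Python, from cell import r gives the robot as it stands.
- The arm moves only by the tool servo_tool, never from a script. Its argument "deltas" is a list of rows, each an object of numbers: "x", "y", "z": the shift along the tool's x, y, z in cm; "twist": the turn about the tool's z in rad. In form: [{"x": .., "y": .., "z": .., "twist": ..}, ...]. A call has 1 to 20 rows; each row shifts and turns the commanded pose from where the row before left it, along the tool's axes as they then stand; what a row does not reach is not made up. A row lasts 1/10 s, in which the tool goes at most 50 mm and 8.59 degrees, less where a joint would pass 70% of its speed; a pose out of reach is approached as far as the arm can. A call with a gripper value outside its range is refused whole. "hand" is the finger opening in cm, from 0 to 8.54, set as the call begins (left out, the last holds). The fingers move at their own pace and stop on an object; "squeeze" is the grip in N (left out, the last holds). Time passes only in rows, so rows that do not move let the fingers close. It gives the time, the measured TCP pose, the force, the opening and the grip force at its end, in the units of the state.
- r.state(): the state, without advancing time (a new reading comes with each control period).
- r.read_camera(name): name is "scene" or "top" or "wrist"; returns the picture (400x640x3 uint8, red, green, blue); there is no depth.
- r.camera_params(name): a dict with "mtx" (3x3 intrinsics, pixels), "k1" (the pictures are not rectified: a ray, as slopes to the right and down, at radius r is drawn at 1 + k1 r^2 times it, then the intrinsics apply), "cam_to_world" (4x4, takes a point from camera to world coordinates). Camera axes: x right, y down, z forward; pixel columns grow to the right and rows downward; lengths in mm; the calibration is good to about 2 mm. A picture is of the moment at which its call begins: read the wrist's pose just before it. camera_params takes no time and is no camera call; for the wrist camera it gives the pose at the moment of the call.
- r.finish_job(): hands the job in; it is judged then, once.
The state is a dict: "clock": time; "joint_positions": joint angles; "dq": joint speeds; "tau": joint torques, N m; "eef_pos": TCP position; "ee_rot": TCP orientation; "force": force on the tool from outside, world axes, zero at the start; "wrist_torque": the same for the moment, N m; "opening": finger opening in mm; "finger_force": force on a finger pad.
Only numpy, scipy, OpenCV 4.12 (cv2) and the standard library are available. Lean on these libraries where they do the work, as an engineer would, in place of code of your own. Each camera call takes 0.05 s, during which the arm holds its last target. There are 200 camera calls.

## Working session

There is one attempt and no reset: what is moved stays moved. The work goes in short steps, Python scripts to look and compute and a tool call to move; the robot and the scene stay as the last step left them, time stands still between calls to the robot, and variables do not carry over. Pictures are saved under pics/ and viewed, at most 10 in all, crops included, and the job is handed in when it is done.

Besides the shell and the picture viewer there is one more tool, called after "Emit:" as name(argument=value, ...), one argument or row to a line, values as JSON. servo_tool: Moves the arm, as the interface text tells. Its arguments: {"type":"object","properties":{"deltas":{"type":"array","items":{"type":"object","properties":{"x":{"type":"number"},"y":{"type":"number"},"z":{"type":"number"},"twist":{"type":"number"}}}},"hand":{"type":"number"},"squeeze":{"type":"number"}},"required":["deltas"]}

```bash
mkdir -p pics; cat > h.py <<'E'
from cell import r
import numpy as np, cv2
def snap(n,f):
    P=r.camera_params(n); im=r.read_camera(n); cv2.imwrite('pics/'+f,im[:,:,::-1]); return im,P
def ray(P,uv):
    K=np.array(P['mtx']);T=np.array(P['cam_to_world'])
    u=cv2.undistortPoints(np.array(uv,float).reshape(-1,1,2),K,np.array([P['k1'],0,0,0,0.]))[:,0] if 0 else None
    d=(np.array(uv,float).reshape(-1,2)-K[:2,2])/[K[0,0],K[1,1]]
    rd=np.linalg.norm(d,axis=1); ru=rd.copy()
    for _ in range(30): ru=rd/(1+P['k1']*ru**2)
    d=d*(ru/np.maximum(rd,1e-9))[:,None]
    return T[:3,3],np.c_[d,np.ones(len(d))]@T[:3,:3].T
def onz(P,uv,z):
    o,d=ray(P,uv); return o+d*((z-o[2])/d[:,2])[:,None]
def proj(P,X):
    T=np.linalg.inv(np.array(P['cam_to_world']));c=np.atleast_2d(X)@T[:3,:3].T+T[:3,3];s=c[:,:2]/c[:,2:]
    s=s*(1+P['k1']*(s**2).sum(1))[:,None];K=np.array(P['mtx']);return s*[K[0,0],K[1,1]]+K[:2,2]
E
python3 - <<'E'
from h import *
a,P=snap('top','top0.png'); b,Q=snap('scene','scene0.png')
print(P['cam_to_world'],P['mtx'],P['k1'],Q['cam_to_world'],Q['k1']); print(r.state())
E
```

```text
[[-5.58443793e-03 -9.95654374e-01  9.29579569e-02  4.60070194e+02]
 [-9.99974515e-01  5.97368742e-03  3.90964263e-03 -2.90325516e+01]
 [-4.44795456e-03 -9.29337546e-02 -9.95662359e-01  1.06113895e+03]
 [ 0.00000000e+00  0.00000000e+00  0.00000000e+00  1.00000000e+00]] [[419.1731197    0.         315.77915977]
 [  0.         419.1731197  194.88108997]
 [  0.           0.           1.        ]] -0.051496120204514245 [[-7.47308342e-01  4.12962122e-01 -5.20569426e-01  1.12115524e+03]
 [ 6.64477380e-01  4.64169535e-01 -5.85676066e-01  5.74723754e+02]
 [-2.29562672e-04 -7.83587218e-01 -6.21281755e-01  7.32645530e+02]
 [ 0.00000000e+00  0.00000000e+00  0.00000000e+00  1.00000000e+00]] 0.0322564848271431
{'clock': 0.1, 'joint_positions': array([ 1.11301584e+00,  3.14158782e-01, -4.79401506e-02,  1.21022610e+00,
       -1.58581400e-05,  1.57079222e+00]), 'dq': array([ 1.42507508e-03, -5.67075736e-04,  1.51335246e-03,  1.71095069e-03,
        1.43401130e-04, -1.48826946e-05]), 'tau': array([-5.07267869e-04, -5.40767276e+01,  3.40541339e+01,  1.12028388e-02,
       -4.61619095e-05, -4.52931388e-06]), 'eef_pos': array([264.929546  , 537.71016234, 194.4358264 ]), 'ee_rot': array([[-8.97037465e-01,  4.41954013e-01, -6.61398192e-04],
       [ 4.41954508e-01,  8.97036406e-01, -1.37831104e-03],
       [-1.58518386e-05, -1.52870455e-03, -9.99998831e-01]]), 'force': array([-0.08021077, -0.43909838, -0.64556314]), 'wrist_torque': array([0.02284235, 0.00608617, 0.01438143]), 'finger_force': 0.0, 'opening': 85.3809436867314}
```

View pics/top0.png

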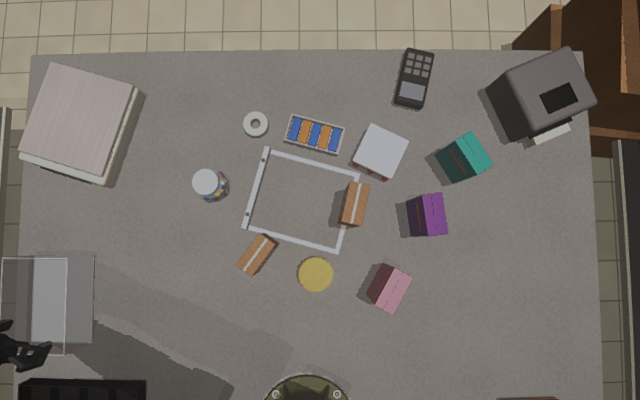

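View pics/scene0.png

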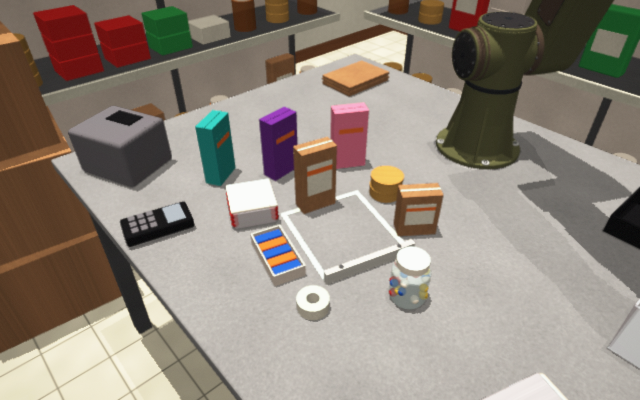

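The top view shows the carton at about (355,204), at the right-hand end of the bay. The stop bar is on the left at about (257,188), and the short carton is at (256,255). The tub at (380,150) and the tins at (316,274) stand either side. Next I'll measure the corners.

```bash
python3 - <<'E'
from h import *
im=cv2.imread('pics/top0.png'); c=im[110:300,230:420]
cv2.imwrite('pics/crop.png',cv2.resize(c,None,fx=3.1,fy=3.1,interpolation=cv2.INTER_CUBIC))
hsv=cv2.cvtColor(im,cv2.COLOR_BGR2HSV); P=r.camera_params('top')
m=cv2.inRange(hsv,(5,90,60),(18,255,255))
n,l,s,ce=cv2.connectedComponentsWithStats(m)
for i in range(1,n):
  if s[i,4]>60: print('brown',s[i],cv2.minAreaRect(np.argwhere(l==i)[:,::-1].astype(np.float32)))
w=cv2.inRange(hsv,(0,0,165),(179,40,255))
n,l,s,ce=cv2.connectedComponentsWithStats(w)
for i in range(1,n):
  if s[i,4]>60: print('white',s[i],ce[i])
E
```

```text
brown [ 620    0   20   95 1748] ((629.5, 47.0), (94.0, 19.0), 90.0)
brown [550   4  15  47 537] ((557.0, 27.0), (14.0, 46.0), 0.0)
brown [298 120  14  24 207] ((304.4622497558594, 131.132080078125), (8.928435325622559, 23.351295471191406), 15.94539737701416)
brown [318 125  14  24 201] ((324.19482421875, 136.49856567382812), (8.564603805541992, 23.338546752929688), 15.5241117477417)
brown [589 126  51  14 438] ((614.0449829101562, 132.5198516845703), (50.901798248291016, 9.427410125732422), 5.355824947357178)
brown [341 182  17  42 371] ((349.1235656738281, 202.1941375732422), (9.00261402130127, 41.54218673706055), 12.528807640075684)
brown [353 184  17  42 342] ((361.2059020996094, 204.8235321044922), (8.134893417358398, 41.65065383911133), 12.528807640075684)
brown [237 234  29  35 303] ((250.65609741210938, 250.51446533203125), (7.580206871032715, 40.3740119934082), 36.25383758544922)
brown [245 239  31  37 347] ((260.33868408203125, 257.6809387207031), (9.36355209350586, 40.448516845703125), 35.70669174194336)
brown [506 398  50   2  72] ((530.5, 398.5), (1.0, 49.0), 90.0)
white
[... 704 characters left out ...]
.77966102  42.99152542]
white [393  42  20   7  76] [402.75        44.61842105]
white [  0 107   5  60  89] [  1.68539326 134.12359551]
white [244 112  23  23 322] [254.98757764 122.98136646]
white [ 93 118  27  56 260] [105.03461538 148.63846154]
white [534 123  36  21 251] [551.87649402 133.46215139]
white [ 354  124   55   54 1733] [380.75129833 150.36180035]
white [ 19 127 104  57 638] [ 69.95454545 165.86990596]
white [271 150  89  32 353] [317.37110482 164.03399433]
white [246 162  19  51 221] [254.95475113 187.08597285]
white [192 169  25  25 488] [204.42213115 181.41393443]
white [351 184  10  39  63] [355.3015873  203.33333333]
white [249 226  96  28 427] [303.00936768 239.6557377 ]
```

View pics/crop.png

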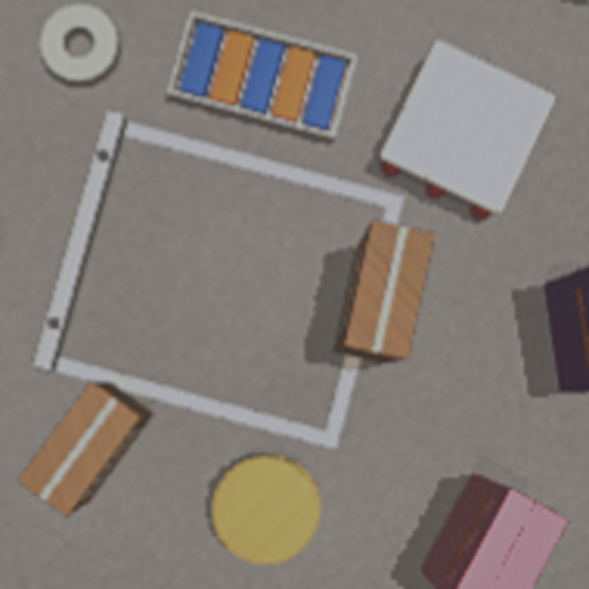

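```bash
python3 - <<'E'
from h import *
P=r.camera_params('top')
C=lambda a:np.array(a,float)/3.1+[230,110]-.5*(1-1/3.1)
car=onz(P,C([(374,222),(433,235),(409,355),(345,344)]),170)
print('carton top',car.round(),car.mean(0))
m=car.mean(0); mid=[(car[0]+car[1])/2,(car[2]+car[3])/2]; d=mid[0]-mid[1]; print('width dir',d,np.linalg.norm(d),'yaw of front normal',np.arctan2(d[0],-d[1])) 
bar=onz(P,C([(125,118),(53,368)]),30); tape=onz(P,C([(403,198),(336,446),(130,122),(58,358)]),0)
print('bar',bar.round(),'tape outer R corners, near-bar outer',tape.round())
sc=onz(P,C([(97,384),(144,413),(68,516),(22,482)]),115);print('short',sc.round())
tub=onz(P,C([(437,41),(553,98),(500,214),(384,157)]),58);print('tub',tub.round())
print('tin',onz(P,C([(266,509)]),60),'jar',onz(P,[(204.4,181.4)],108))
E
```

```text
carton top [[ 572. -100.  170.]
 [ 563. -140.  170.]
 [ 480. -122.  170.]
 [ 488.  -79.  170.]] [ 525.7997574  -110.25428292  170.        ]
width dir [ 83.31213547 -19.41776998   0.        ] 85.54508581686088 yaw of front normal 1.3418117474704845
bar [[675.  89.  30.]
 [475. 145.  30.]] tape outer R corners, near-bar outer [[ 613. -137.    0.]
 [ 411.  -80.    0.]
 [ 678.   88.    0.]
 [ 483.  146.    0.]]
short [[462.  99. 115.]
 [441.  64. 115.]
 [367. 119. 115.]
 [391. 153. 115.]]
tub [[ 730. -160.   58.]
 [ 684. -251.   58.]
 [ 592. -207.   58.]
 [ 637. -117.   58.]]
tin [[366.23310852 -23.31991912  60.        ]] jar [[581.76363255 230.92430859 108.        ]]
```

Emit:
servo_tool(
  deltas=[
    {"z":-0.4,"twist":0.139},
    {"z":-0.4,"twist":0.139},
    {"z":-0.4,"twist":0.139},
    {"z":-0.4,"twist":0.139},
    {"z":-0.4,"twist":0.139},
    {"z":-0.4,"twist":0.139},
    {"z":-0.4,"twist":0.139},
    {"z":-0.4,"twist":0.139},
    {"z":-0.4,"twist":0.139},
    {"z":-0.4,"twist":0.139},
  ],
  hand=5,
)

```text
invalid input at $.deltas[0]: expected keys x, y, z, twist
```

Emit:
servo_tool(
  deltas=[
    {"x":-3.45,"y":2.38},
    {"x":-3.45,"y":2.38},
    {"x":-3.45,"y":2.38},
    {"x":-3.45,"y":2.38},
    {"x":-3.45,"y":2.38},
    {"x":-3.45,"y":2.38},
    {"x":-3.45,"y":2.38},
    {"x":-3.45,"y":2.38},
    {"x":-3.45,"y":2.38},
    {"x":-3.45,"y":2.38},
    {"x":-3.45,"y":2.38},
    {"x":-3.45,"y":2.38},
    {"x":-3.45,"y":2.38},
    {"x":-3.45,"y":2.38},
    {"x":-3.45,"y":2.38},
    {"x":-3.45,"y":2.38},
    {"x":-3.45,"y":2.38},
    {"x":-3.45,"y":2.38},
    {},
    {},
  ],
)

```text
invalid input at $.deltas[0]: expected keys x, y, z, twist
```

All four keys are required in every row.

Emit:
servo_tool(
  deltas=[
    {"x":0,"y":0,"z":-0.4,"twist":0.139},
    {"x":0,"y":0,"z":-0.4,"twist":0.139},
    {"x":0,"y":0,"z":-0.4,"twist":0.139},
    {"x":0,"y":0,"z":-0.4,"twist":0.139},
    {"x":0,"y":0,"z":-0.4,"twist":0.139},
    {"x":0,"y":0,"z":-0.4,"twist":0.139},
    {"x":0,"y":0,"z":-0.4,"twist":0.139},
    {"x":0,"y":0,"z":-0.4,"twist":0.139},
    {"x":0,"y":0,"z":-0.4,"twist":0.139},
    {"x":0,"y":0,"z":-0.4,"twist":0.139},
    {"x":0,"y":0,"z":0,"twist":0},
    {"x":0,"y":0,"z":0,"twist":0},
  ],
  hand=5,
)

```text
clock: 1.3
eef_pos: [265.1, 538.1, 234.8]
ee_rot: [[0.27, 0.963, -0.0], [0.963, -0.27, -0.0], [-0.0, -0.0, -1.0]]
force: [-0.6, -0.2, 0.1]
opening: 49.9
finger_force: 0.0
```

Emit:
servo_tool(
  deltas=[
    {"x":-3.45,"y":2.38,"z":0,"twist":0},
    {"x":-3.45,"y":2.38,"z":0,"twist":0},
    {"x":-3.45,"y":2.38,"z":0,"twist":0},
    {"x":-3.45,"y":2.38,"z":0,"twist":0},
    {"x":-3.45,"y":2.38,"z":0,"twist":0},
    {"x":-3.45,"y":2.38,"z":0,"twist":0},
    {"x":-3.45,"y":2.38,"z":0,"twist":0},
    {"x":-3.45,"y":2.38,"z":0,"twist":0},
    {"x":-3.45,"y":2.38,"z":0,"twist":0},
    {"x":-3.45,"y":2.38,"z":0,"twist":0},
    {"x":-3.45,"y":2.38,"z":0,"twist":0},
    {"x":-3.45,"y":2.38,"z":0,"twist":0},
    {"x":-3.45,"y":2.38,"z":0,"twist":0},
    {"x":-3.45,"y":2.38,"z":0,"twist":0},
    {"x":-3.45,"y":2.38,"z":0,"twist":0},
    {"x":-3.45,"y":2.38,"z":0,"twist":0},
    {"x":-3.45,"y":2.38,"z":0,"twist":0},
    {"x":-3.45,"y":2.38,"z":0,"twist":0},
    {"x":0,"y":0,"z":0,"twist":0},
    {"x":0,"y":0,"z":0,"twist":0},
  ],
)

```text
clock: 3.3
eef_pos: [507.0, -176.8, 234.4]
ee_rot: [[0.273, 0.962, -0.001], [0.962, -0.273, 0.001], [0.0, -0.002, -1.0]]
force: [-0.3, 0.4, 0.4]
opening: 49.8
finger_force: 0.0
```

Emit:
servo_tool(
  deltas=[
    {"x":0,"y":0,"z":3,"twist":-0.04},
    {"x":0,"y":0,"z":3,"twist":0},
    {"x":0,"y":0,"z":3,"twist":0},
    {"x":1,"y":0,"z":0,"twist":0},
    {"x":1,"y":0,"z":0,"twist":0},
    {"x":0.3,"y":0,"z":0,"twist":0},
    {"x":0.3,"y":0,"z":0,"twist":0},
    {"x":0.3,"y":0,"z":0,"twist":0},
    {"x":0.3,"y":0,"z":0,"twist":0},
    {"x":0.3,"y":0,"z":0,"twist":0},
    {"x":0.3,"y":0,"z":0,"twist":0},
    {"x":0.3,"y":0,"z":0,"twist":0},
    {"x":0.3,"y":0,"z":0,"twist":0},
  ],
)

```text
clock: 4.6
eef_pos: [517.7, -133.4, 145.1]
ee_rot: [[0.235, 0.972, -0.0], [0.972, -0.235, 0.0], [-0.0, -0.0, -1.0]]
force: [0.2, -0.4, -1.0]
opening: 50.1
finger_force: 0.0
```

```bash
python3 - <<'E'
from h import *
a,P=snap('scene','s1.png'); cv2.imwrite('pics/s1c.png',cv2.resize(a[80:300,200:480,::-1],None,fx=2.5,fy=2.5))
print(r.state()['force'])
E
```

```text
[-0.17292014 -0.63189964 -0.23365309]
```

View pics/s1c.png

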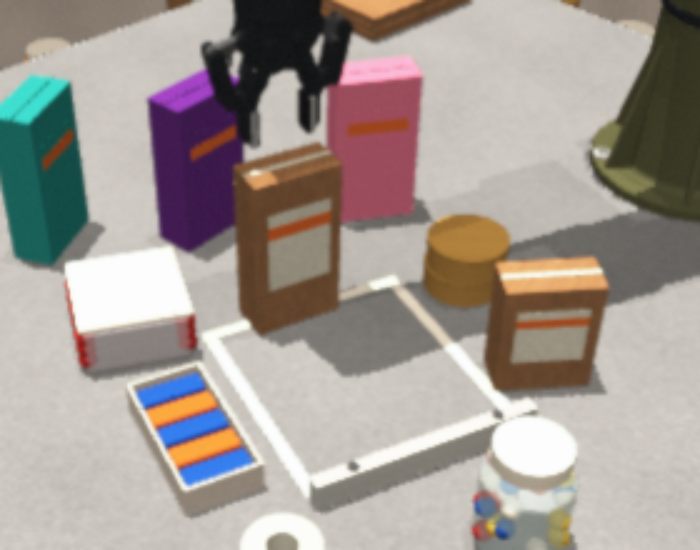

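The fingers stand just behind the carton's top edge (crop about (280,135)), and the carton still looks upright. I'll keep pushing slowly.

Emit:
servo_tool(
  deltas=[
    {"x":0.3,"y":0,"z":0,"twist":0},
    {"x":0.3,"y":0,"z":0,"twist":0},
    {"x":0.3,"y":0,"z":0,"twist":0},
    {"x":0.3,"y":0,"z":0,"twist":0},
    {"x":0.3,"y":0,"z":0,"twist":0},
    {"x":0.3,"y":0,"z":0,"twist":0},
    {"x":0.3,"y":0,"z":0,"twist":0},
    {"x":0.3,"y":0,"z":0,"twist":0},
  ],
)

```text
clock: 5.45
eef_pos: [523.4, -109.9, 145.2]
ee_rot: [[0.235, 0.972, 0.0], [0.972, -0.235, 0.0], [0.0, 0.0, -1.0]]
force: [-0.4, 0.4, 0.3]
opening: 50.0
finger_force: 0.0
```

```bash
python3 - <<'E'
from h import *
a,P=snap('scene','s2.png'); cv2.imwrite('pics/s2c.png',cv2.resize(a[80:300,200:480,::-1],None,fx=2.5,fy=2.5))
E
```

```text
(no output)
```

View pics/s2c.png

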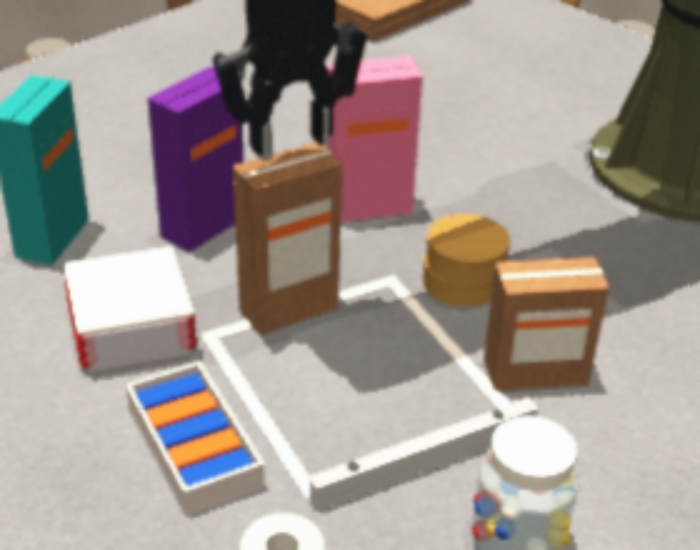

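The carton hasn't moved although the TCP is at the point I measured as its centre. I'll check that position against the scene view.

```bash
python3 - <<'E'
from h import *
Q=r.camera_params('scene'); P=r.camera_params('top')
C=lambda a:np.array(a,float)/2.5+[200,80]
print('front bottom',onz(Q,C([(258,331),(340,296)]),0).round(),'top front',onz(Q,C([(250,188),(342,165)]),170).round())
print('scene bar',onz(Q,C([(313,488),(535,405)]),30).round())
s=r.state(); print(s['eef_pos'],'tcp px scene',(proj(Q,s['eef_pos'])-[200,80])*2.5,'top',proj(P,s['eef_pos']))
a,_=snap('top','t2.png'); cv2.imwrite('pics/t2c.png',cv2.resize(a[130:260,290:420,::-1],None,fx=4.5,fy=4.5,interpolation=cv2.INTER_CUBIC))
E
```

```text
front bottom [[ 572. -104.    0.]
 [ 475.  -91.    0.]] top front [[ 579. -100.  170.]
 [ 493.  -74.  170.]]
scene bar [[687. 102.  30.]
 [479. 158.  30.]]
[ 523.55539855 -109.53978098  145.20555991] tcp px scene [[290.99813282 184.52654708]] top [[354.23866819 204.66707211]]
```

View pics/t2c.png

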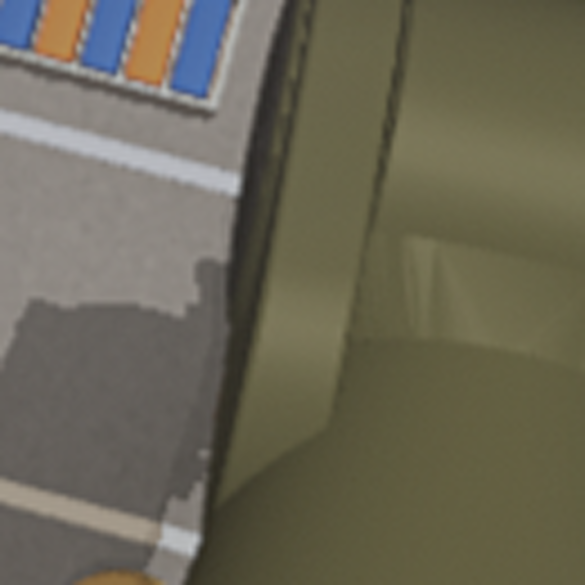

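```bash
python3 - <<'E'
from h import *
A=[cv2.imread(f'pics/{f}.png')[80:300,200:480] for f in('s1','s2')]
B=cv2.imread('pics/scene0.png')[80:300,200:480]
for x in A:
  d=np.abs(x.astype(int)-B).sum(2)
  print([ (y, d[y,98:133].mean().round(1)) for y in range(50,130,6)])
Q=r.camera_params('scene'); s=r.state(); R=s['ee_rot']; p=s['eef_pos']
for z in (0,-10,-25,-40):
  print(z,[((proj(Q,p+R@np.array([0,sg*31,z]))[0]-[200,80])*2.5).round() for sg in(-1,1)])
cv2.imwrite('pics/z.png',cv2.resize(np.hstack([B[40:110,80:150],A[0][40:110,80:150],A[1][40:110,80:150]]),None,fx=3.8,fy=3.8,interpolation=cv2.INTER_CUBIC))
E
```

```text
[(50, np.float64(149.2)), (56, np.float64(82.7)), (62, np.float64(179.9)), (68, np.float64(160.5)), (74, np.float64(10.8)), (80, np.float64(11.2)), (86, np.float64(13.6)), (92, np.float64(12.9)), (98, np.float64(15.9)), (104, np.float64(15.3)), (110, np.float64(13.2)), (116, np.float64(8.8)), (122, np.float64(9.6)), (128, np.float64(13.3))]
[(50, np.float64(210.2)), (56, np.float64(173.5)), (62, np.float64(194.7)), (68, np.float64(174.8)), (74, np.float64(37.2)), (80, np.float64(10.6)), (86, np.float64(13.1)), (92, np.float64(11.8)), (98, np.float64(14.6)), (104, np.float64(15.5)), (110, np.float64(14.5)), (116, np.float64(9.3)), (122, np.float64(9.9)), (128, np.float64(14.7))]
0 [array([320., 176.]), array([261., 193.])]
-10 [array([321., 167.]), array([260., 184.])]
-25 [array([321., 153.]), array([260., 170.])]
-40 [array([321., 138.]), array([260., 155.])]
```

View pics/z.png

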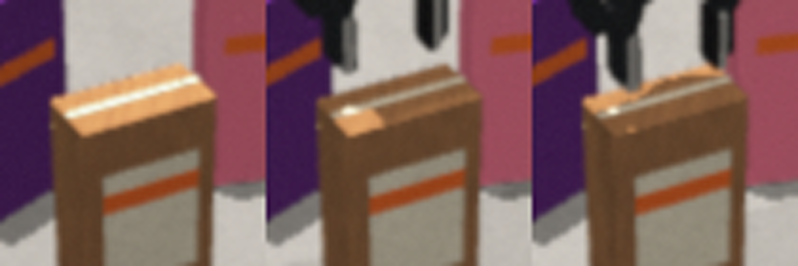

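The carton is unmoved in all three frames. The fingertips, at about (628,85) and (715,60) in the last panel, project roughly 40 mm higher than the TCP reading, so they are hovering over the carton's top. I'll back off, lower, and check with the wrist and scene cameras.

Emit:
servo_tool(
  deltas=[
    {"x":0,"y":0,"z":-1,"twist":0},
    {"x":-2,"y":0,"z":0,"twist":0},
    {"x":-2,"y":0,"z":0,"twist":0},
    {"x":-2,"y":0,"z":0,"twist":0},
    {"x":-2,"y":0,"z":0,"twist":0},
    {"x":0,"y":0,"z":0,"twist":0},
    {"x":0,"y":0,"z":0,"twist":0},
  ],
)

```text
clock: 6.25
eef_pos: [504.8, -188.2, 155.7]
ee_rot: [[0.236, 0.972, 0.001], [0.972, -0.236, 0.0], [0.0, 0.001, -1.0]]
force: [-0.0, 0.3, 0.3]
opening: 50.3
finger_force: 0.0
```

```bash
python3 - <<'E'
from h import *
a,P=snap('scene','s3.png'); W=r.camera_params('wrist'); b,_=snap('wrist','w3.png')
s=r.state();p=s['eef_pos'];R=s['ee_rot'];print(p,W['cam_to_world'])
def sc(im,Pm,off,k,sgs,zs,f):
  for z in zs:
    for sg in sgs:
      q=proj(Pm,p+R@np.array([0,sg*31.,z]))[0]; q=(q-off)*k; cv2.circle(im,tuple(int(v) for v in q),3,f(z),-1)
col=lambda z:{0:(0,0,255),-20:(0,255,0),-40:(255,0,0)}[z]
A=np.ascontiguousarray(cv2.resize(a[60:200,230:390,::-1],None,fx=2.5,fy=2.5)); sc(A,P,[230,60],2.5,(-1,1),(0,-20,-40),col)
B=np.ascontiguousarray(cv2.resize(b[:,:,::-1],None,fx=.6,fy=.6)); sc(B,W,[0,0],.6,(-1,1),(0,-20,-40),col)
B=cv2.copyMakeBorder(B,0,A.shape[0]-B.shape[0] if A.shape[0]>B.shape[0] else 0,0,0,0)
cv2.imwrite('pics/m3.png',np.hstack([A,B[:A.shape[0]]]))
E
```

```text
[ 504.8294612  -187.47635541  155.523541  ] [[ 9.72246640e-01 -2.21772859e-01 -7.45202650e-02  5.23231316e+02]
 [-2.33958139e-01 -9.21274263e-01 -3.10672370e-01 -1.07709341e+02]
 [ 2.45097620e-04  3.19484790e-01 -9.47591372e-01  3.34533482e+02]
 [ 0.00000000e+00  0.00000000e+00  0.00000000e+00  1.00000000e+00]]
```

View pics/m3.png

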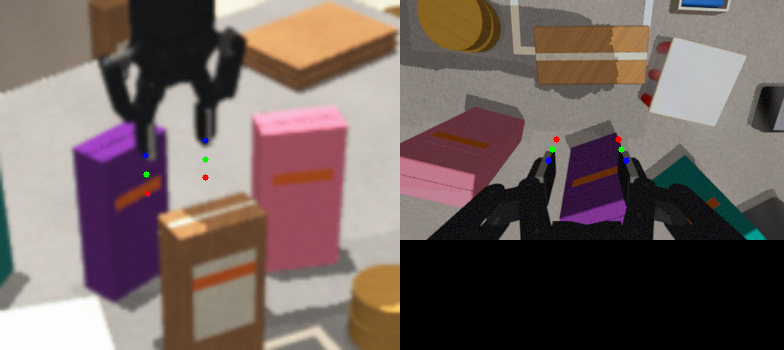

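The fingertips appear at about (150,155) and (206,142) in the scene panel, 35 mm behind the nominal TCP; the wrist panel says roughly the same. So I'll go lower, with TCP z at about 108, and push again.

Emit:
servo_tool(
  deltas=[
    {"x":0,"y":0.3,"z":2.4,"twist":0},
    {"x":0,"y":0,"z":2.4,"twist":0},
    {"x":2,"y":0,"z":0,"twist":0},
    {"x":1.5,"y":0,"z":0,"twist":0},
    {"x":0.3,"y":0,"z":0,"twist":0},
    {"x":0.3,"y":0,"z":0,"twist":0},
    {"x":0.3,"y":0,"z":0,"twist":0},
    {"x":0.3,"y":0,"z":0,"twist":0},
    {"x":0.3,"y":0,"z":0,"twist":0},
    {"x":0.3,"y":0,"z":0,"twist":0},
    {"x":0.3,"y":0,"z":0,"twist":0},
    {"x":0.3,"y":0,"z":0,"twist":0},
  ],
)

```text
clock: 7.55
eef_pos: [521.4, -131.2, 107.2]
ee_rot: [[0.235, 0.972, -0.0], [0.972, -0.235, -0.0], [-0.0, -0.0, -1.0]]
force: [1.2, 0.4, 0.3]
opening: 50.0
finger_force: 0.2
```

```bash
cat > chk.py <<'E'
from h import *
# track the carton's front label (orange stripe) in scene, foot edge motion
import sys
a,P=snap('scene',sys.argv[1]); B=cv2.imread('pics/scene0.png'); h=cv2.cvtColor(a,cv2.COLOR_RGB2HSV); h0=cv2.cvtColor(B,cv2.COLOR_BGR2HSV)
for H in(h0,h):
  m=cv2.inRange(H,(4,190,120),(11,255,255))[130:290,285:440]
  n,l,s,c=cv2.connectedComponentsWithStats(m)
  print([(s[i,4],(c[i]+[285,130]).round(1)) for i in range(1,n) if s[i,4]>25])
s=r.state();print(s['eef_pos'].round(1),s['force'].round(2))
E
python3 chk.py s4.png
```

```text
[(np.int32(30), array([289. , 134.5])), (np.int32(60), array([349.1, 130.9])), (np.int32(73), array([319.3, 169.8])), (np.int32(50), array([420.5, 208.9]))]
[(np.int32(56), array([349.1, 130.8])), (np.int32(67), array([321.2, 172.3])), (np.int32(47), array([420.4, 208.9]))]
[ 521.5 -130.7  107.2] [-0.85  0.31  0.93]
```

The label stripe has moved by 3 px, so there is contact. Continuing.

Emit:
servo_tool(
  deltas=[
    {"x":0.3,"y":0,"z":0,"twist":0},
    {"x":0.3,"y":0,"z":0,"twist":0},
    {"x":0.3,"y":0,"z":0,"twist":0},
    {"x":0.3,"y":0,"z":0,"twist":0},
  ],
)

```text
clock: 8.0
eef_pos: [524.2, -119.3, 107.2]
ee_rot: [[0.235, 0.972, -0.0], [0.972, -0.235, 0.0], [0.0, -0.0, -1.0]]
force: [0.3, 0.4, 0.5]
opening: 50.1
finger_force: 0.1
```

```bash
python3 chk.py s5.png; python3 - <<'E'
import cv2,numpy as np
x=[cv2.imread(f'pics/{f}.png')[110:220,280:360] for f in('scene0','s5')]
cv2.imwrite('pics/v5.png',cv2.resize(np.hstack(x),None,fx=5,fy=5,interpolation=cv2.INTER_CUBIC))
E
```

```text
[(np.int32(30), array([289. , 134.5])), (np.int32(60), array([349.1, 130.9])), (np.int32(73), array([319.3, 169.8])), (np.int32(50), array([420.5, 208.9]))]
[(np.int32(55), array([348.9, 130.8])), (np.int32(57), array([323., 175.])), (np.int32(49), array([420.5, 208.9]))]
[ 524.3 -118.9  107.2] [-0.03  0.22 -0.55]
```

View pics/v5.png

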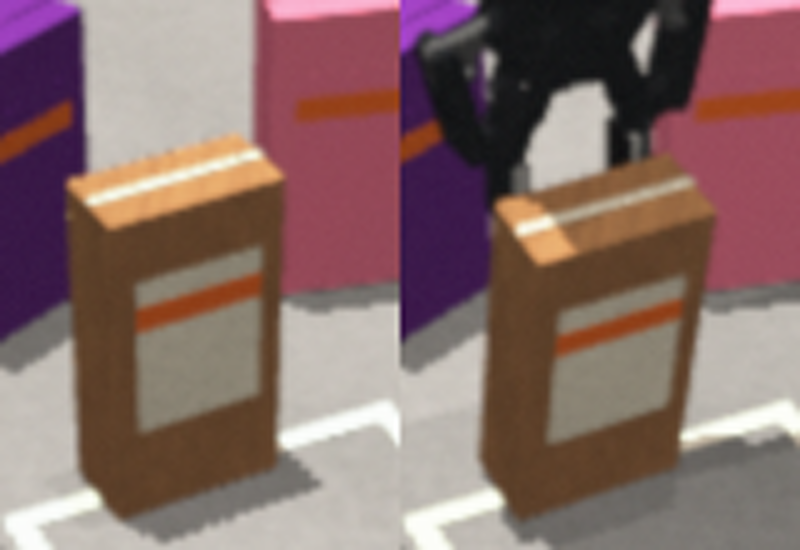

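The foot has stayed put at about (520,518) while the top leans forward, so it is tipping cleanly. I'll push it past the balance point.

Emit:
servo_tool(
  deltas=[
    {"x":0.3,"y":0,"z":0,"twist":0},
    {"x":0.3,"y":0,"z":0,"twist":0},
    {"x":0.3,"y":0,"z":0,"twist":0},
    {"x":0.3,"y":0,"z":0,"twist":0},
    {"x":0.3,"y":0,"z":0,"twist":0},
    {"x":0.3,"y":0,"z":0,"twist":0},
    {"x":0.3,"y":0,"z":0,"twist":0},
    {"x":0.3,"y":0,"z":0,"twist":0},
    {"x":0,"y":0,"z":0,"twist":0},
    {"x":0,"y":0,"z":0,"twist":0},
    {"x":0,"y":0,"z":0,"twist":0},
  ],
)

```text
clock: 9.15
eef_pos: [529.8, -96.4, 107.2]
ee_rot: [[0.235, 0.972, -0.0], [0.972, -0.235, -0.0], [-0.0, -0.0, -1.0]]
force: [-0.7, 1.3, 0.2]
opening: 50.0
finger_force: 0.0
```

```bash
python3 chk.py s6.png
```

```text
[(np.int32(30), array([289. , 134.5])), (np.int32(60), array([349.1, 130.9])), (np.int32(73), array([319.3, 169.8])), (np.int32(50), array([420.5, 208.9]))]
[(np.int32(40), array([351.8, 130.7])), (np.int32(49), array([420.7, 208.9]))]
[529.8 -96.4 107.2] [ 0.39  1.02 -1.28]
```

It's down. I'll back off behind it and measure with the wrist camera.

Emit:
servo_tool(
  deltas=[
    {"x":-2,"y":0,"z":0,"twist":0},
    {"x":-2,"y":0,"z":0,"twist":0.04},
    {"x":-2,"y":0,"z":0,"twist":0},
    {"x":-2,"y":0,"z":0,"twist":0},
    {"x":0,"y":0,"z":0,"twist":0},
    {"x":0,"y":0,"z":0,"twist":0},
  ],
)

```text
clock: 9.8
eef_pos: [509.5, -173.8, 107.2]
ee_rot: [[0.275, 0.962, 0.0], [0.962, -0.275, 0.0], [0.0, 0.0, -1.0]]
force: [0.5, -0.2, 0.2]
opening: 49.8
finger_force: 0.0
```

```bash
python3 - <<'E'
from h import *
W=r.camera_params('wrist'); b,_=snap('wrist','w7.png'); a,Q=snap('scene','s7.png')
print(r.state()['eef_pos'])
for n,im,P in(('w',b,W),('s',a,Q)):
  h=cv2.cvtColor(im,cv2.COLOR_RGB2HSV); m=cv2.inRange(h,(5,80,50),(20,255,255))
  m=cv2.morphologyEx(m,cv2.MORPH_CLOSE,np.ones((9,9)))
  nn,l,s,c=cv2.connectedComponentsWithStats(m)
  for i in range(1,nn):
    if s[i,4]>600:
      X=onz(P,c[i],45)[0]
      if np.hypot(X[0]-545,X[1]-10)<200:
        ct=cv2.findContours((l==i).astype(np.uint8),0,2)[0][0]; q=cv2.approxPolyDP(ct,4,True)[:,0]
        print(n,s[i],X.round(),'\n',np.c_[q,onz(P,q,45)[:,:2].round(),onz(P,q,0)[:,:2].round()].tolist())
w=cv2.resize(b[:,:,::-1],None,fx=.625,fy=.625); z=cv2.resize(a[110:290,230:450,::-1],(400,327))
cv2.imwrite('pics/v7.png',np.hstack([w,cv2.copyMakeBorder(z,0,0,0,0,0)[:250]]))
E
```

```text
[ 509.63506367 -173.12457519  107.18519171]
w [    0     0   141   118 14430] [374. -30.  45.] 
 [[0.0, 0.0, 352.0, 14.0, 318.0, 34.0], [0.0, 102.0, 316.0, -42.0, 276.0, -32.0], [39.0, 117.0, 338.0, -59.0, 301.0, -53.0], [85.0, 117.0, 370.0, -69.0, 340.0, -64.0], [111.0, 112.0, 389.0, -71.0, 363.0, -66.0], [131.0, 98.0, 407.0, -66.0, 384.0, -60.0], [139.0, 61.0, 423.0, -45.0, 403.0, -36.0], [129.0, 36.0, 424.0, -29.0, 403.0, -17.0], [114.0, 20.0, 418.0, -18.0, 397.0, -3.0], [83.0, 0.0, 404.0, -1.0, 380.0, 16.0]]
w [ 237    0  138   77 9895] [537. -62.  45.] 
 [[237.0, 0.0, 500.0, -29.0, 494.0, -17.0], [245.0, 74.0, 490.0, -73.0, 482.0, -69.0], [373.0, 66.0, 576.0, -92.0, 584.0, -92.0], [374.0, 0.0, 585.0, -53.0, 595.0, -46.0]]
s [ 369  166   75   70 2929] [391.  59.  45.] 
 [[373.0, 169.0, 360.0, -76.0, 311.0, -119.0], [369.0, 193.0, 441.0, -13.0, 397.0, -52.0], [378.0, 201.0, 448.0, 22.0, 404.0, -14.0], [396.0, 203.0, 422.0, 55.0, 376.0, 21.0], [398.0, 235.0, 502.0, 131.0, 461.0, 101.0], [434.0, 233.0, 439.0, 178.0, 394.0, 152.0], [443.0, 195.0, 315.0, 109.0, 263.0, 79.0], [438.0, 183.0, 285.0, 72.0, 231.0, 39.0], [405.0, 184.0, 349.0, 20.0, 298.0, -16.0], [395.0, 167.0, 311.0, -45.0, 258.0, -85.0]]
s [ 305  191   71   69 2446] [576.  28.  45.] 
 [[305.0, 201.0, 576.0, -92.0, 540.0, -135.0], [306.0, 216.0, 609.0, -49.0, 575.0, -90.0], [340.0, 259.0, 644.0, 100.0, 613.0, 69.0], [374.0, 245.0, 563.0, 118.0, 526.0, 88.0], [375.0, 232.0, 532.0, 91.0, 493.0, 60.0], [337.0, 191.0, 493.0, -70.0, 452.0, -112.0]]
s [259 236  38  32 669] [726.  -4.  45.] 
 [[283.0, 236.0, 688.0, -31.0, 660.0, -71.0], [259.0, 244.0, 741.0, -45.0, 716.0, -86.0], [271.0, 267.0, 762.0, 24.0, 739.0, -12.0], [296.0, 257.0, 707.0, 36.0, 680.0, 1.0], [286.0, 250.0, 710.0, 6.0, 683.0, -31.0]]
```

View pics/v7.png

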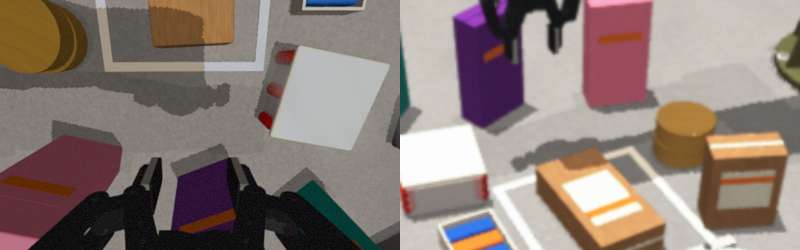

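The wrist panel shows the carton's foot end at about (190,43), inside the tape. The scene panel shows it lying in the bay with its top towards the bar; about 34 mm remains to the stop. I'll descend behind it, feeling for the counter.

Emit:
servo_tool(
  deltas=[
    {"x":1.5,"y":0,"z":0,"twist":0},
    {"x":1.5,"y":0,"z":0,"twist":0},
    {"x":0,"y":0,"z":3,"twist":0},
    {"x":0,"y":0,"z":3,"twist":0},
    {"x":0,"y":0,"z":3,"twist":0},
    {"x":0,"y":0,"z":1.2,"twist":0},
    {"x":0,"y":0,"z":0,"twist":0},
    {"x":0,"y":0,"z":0,"twist":0},
  ],
)

```text
clock: 10.7
eef_pos: [518.5, -144.3, 6.1]
ee_rot: [[0.273, 0.962, 0.001], [0.962, -0.273, -0.0], [0.0, 0.001, -1.0]]
force: [0.8, -0.7, 1.1]
opening: 50.0
finger_force: 0.0
```

Emit:
servo_tool(
  deltas=[
    {"x":0,"y":0,"z":0.3,"twist":0},
    {"x":0,"y":0,"z":0.3,"twist":0},
    {"x":0,"y":0,"z":0.3,"twist":0},
    {"x":0,"y":0,"z":0,"twist":0},
  ],
)

```text
clock: 11.1
eef_pos: [517.6, -144.9, -3.9]
ee_rot: [[0.274, 0.962, -0.0], [0.962, -0.274, 0.0], [0.0, -0.0, -1.0]]
force: [-0.1, 0.3, -0.5]
opening: 49.8
finger_force: 0.0
```

```bash
python3 - <<'E'
from h import *
a,P=snap('scene','s8.png'); s=r.state(); p=s['eef_pos'];R=s['ee_rot']; print(p,s['force'])
# darkest pixels near the finger columns: lowest dark row per column
g=cv2.cvtColor(a,cv2.COLOR_RGB2GRAY)
for sg in(-1,1):
  q=[proj(P,p+R@np.array([0,sg*31.,z]))[0].round() for z in(0,-15,-30,-45)]; u=int(q[0][0]); v=int(q[0][1]); print(q); print(v-30,g[v-30:v+6,u-3:u+4:3].T.tolist())
E
```

```text
[ 517.54215411 -144.85762881   -3.80814392] [0.36880824 0.13668233 0.17556784]
[array([320., 194.]), array([320., 189.]), array([320., 184.]), array([320., 179.])]
164 [[55, 97, 134, 124, 68, 53, 51, 50, 50, 50, 50, 52, 50, 50, 53, 67, 92, 142, 175, 183, 186, 186, 186, 184, 188, 185, 165, 112, 105, 108, 104, 105, 103, 101, 109, 107], [22, 19, 20, 21, 19, 20, 37, 52, 51, 40, 36, 36, 38, 36, 39, 38, 38, 38, 46, 98, 164, 186, 188, 186, 183, 179, 162, 111, 104, 106, 104, 102, 99, 110, 109, 108], [23, 21, 21, 22, 24, 24, 31, 46, 55, 56, 55, 55, 54, 56, 55, 67, 110, 158, 172, 180, 186, 186, 185, 187, 185, 184, 182, 163, 112, 104, 100, 101, 109, 109, 109, 110]]
[array([298., 200.]), array([298., 195.]), array([298., 191.]), array([298., 186.])]
170 [[28, 32, 26, 22, 24, 21, 22, 21, 24, 30, 28, 27, 27, 30, 52, 92, 129, 161, 177, 183, 181, 183, 185, 183, 185, 185, 185, 186, 187, 184, 164, 114, 104, 103, 101, 103], [22, 24, 22, 20, 21, 22, 23, 36, 56, 59, 60, 60, 56, 49, 49, 49, 50, 67, 109, 148, 174, 178, 179, 183, 184, 185, 184, 171, 136, 109, 106, 104, 105, 106, 104, 103], [23, 34, 52, 92, 136, 158, 160, 143, 111, 106, 108, 112, 113, 112, 110, 105, 100, 93, 99, 138, 183, 188, 185, 184, 184, 185, 183, 165, 111, 105, 106, 103, 103, 105, 136, 179]]
```

The tips are about 35 mm above the TCP reading, so roughly 31 mm above the counter. Lowering 1.5 cm more, gently.

Emit:
servo_tool(
  deltas=[
    {"x":0,"y":0,"z":0.3,"twist":0},
    {"x":0,"y":0,"z":0.3,"twist":0},
    {"x":0,"y":0,"z":0.3,"twist":0},
    {"x":0,"y":0,"z":0.3,"twist":0},
    {"x":0,"y":0,"z":0.3,"twist":0},
    {"x":0,"y":0,"z":0,"twist":0},
  ],
)

```text
clock: 11.75
eef_pos: [517.2, -144.7, -19.4]
ee_rot: [[0.273, 0.962, -0.001], [0.962, -0.273, 0.0], [-0.0, -0.001, -1.0]]
force: [-0.6, -0.0, -1.0]
opening: 49.8
finger_force: 0.0
```

Emit:
servo_tool(
  deltas=[
    {"x":1,"y":0,"z":0,"twist":0},
    {"x":1,"y":0,"z":0,"twist":0},
    {"x":1,"y":0,"z":0,"twist":0},
    {"x":0.5,"y":0,"z":0,"twist":0},
    {"x":0.5,"y":0,"z":0,"twist":0},
    {"x":0.3,"y":0,"z":0,"twist":0},
    {"x":0.3,"y":0,"z":0,"twist":0},
    {"x":0.3,"y":0,"z":0,"twist":0},
    {"x":0.3,"y":0,"z":0,"twist":0},
  ],
)

```text
clock: 12.65
eef_pos: [531.8, -95.0, -18.8]
ee_rot: [[0.274, 0.962, -0.0], [0.962, -0.274, -0.001], [-0.001, -0.0, -1.0]]
force: [-1.4, -2.4, 0.9]
opening: 49.9
finger_force: 1.0
```

In contact at about 2.5 N. I'll slide it along in steps until the bar is felt.

Emit:
servo_tool(
  deltas=[
    {"x":0.3,"y":0,"z":0,"twist":0},
    {"x":0.3,"y":0,"z":0,"twist":0},
    {"x":0.3,"y":0,"z":0,"twist":0},
    {"x":0.3,"y":0,"z":0,"twist":0},
    {"x":0.3,"y":0,"z":0,"twist":0},
    {"x":0.3,"y":0,"z":0,"twist":0},
    {"x":0.3,"y":0,"z":0,"twist":0},
    {"x":0.3,"y":0,"z":0,"twist":0},
  ],
)

```text
clock: 13.45
eef_pos: [538.6, -71.4, -18.8]
ee_rot: [[0.274, 0.962, 0.0], [0.962, -0.274, 0.0], [0.0, 0.0, -1.0]]
force: [-0.1, -2.2, 1.0]
opening: 49.9
finger_force: 0.9
```

Emit:
servo_tool(
  deltas=[
    {"x":0.2,"y":0,"z":0,"twist":0},
    {"x":0.2,"y":0,"z":0,"twist":0},
  ],
)

```text
clock: 13.65
eef_pos: [539.7, -67.7, -18.8]
ee_rot: [[0.273, 0.962, 0.0], [0.962, -0.273, -0.0], [-0.0, 0.0, -1.0]]
force: [-1.7, -1.9, 0.2]
opening: 50.0
finger_force: 0.9
```

Emit:
servo_tool(
  deltas=[
    {"x":0.2,"y":0,"z":0,"twist":0},
    {"x":0.2,"y":0,"z":0,"twist":0},
  ],
)

```text
clock: 13.85
eef_pos: [540.7, -63.9, -18.8]
ee_rot: [[0.274, 0.962, -0.0], [0.962, -0.274, -0.0], [-0.0, -0.0, -1.0]]
force: [-0.9, -2.0, -0.2]
opening: 49.9
finger_force: 0.9
```

Emit:
servo_tool(
  deltas=[
    {"x":0.15,"y":0,"z":0,"twist":0},
    {"x":0.1,"y":0,"z":0,"twist":0},
  ],
)

```text
clock: 14.05
eef_pos: [541.4, -61.4, -18.8]
ee_rot: [[0.273, 0.962, 0.0], [0.962, -0.273, 0.0], [0.0, -0.0, -1.0]]
force: [-0.0, -2.4, 1.1]
opening: 50.0
finger_force: 0.9
```

Emit:
servo_tool(
  deltas=[
    {"x":0.1,"y":0,"z":0,"twist":0},
    {"x":0.1,"y":0,"z":0,"twist":0},
  ],
)

```text
clock: 14.25
eef_pos: [541.8, -60.1, -18.8]
ee_rot: [[0.274, 0.962, -0.0], [0.962, -0.274, -0.001], [-0.001, 0.0, -1.0]]
force: [-2.0, -6.0, 1.8]
opening: 50.2
finger_force: 2.7
```

The bar is felt, with force rising to 6 N. A little more to seat it square.

Emit:
servo_tool(
  deltas=[
    {"x":0.1,"y":0,"z":0,"twist":0},
    {"x":0,"y":0,"z":0,"twist":0},
  ],
)

```text
clock: 14.45
eef_pos: [541.7, -60.2, -18.8]
ee_rot: [[0.274, 0.962, -0.001], [0.962, -0.274, -0.003], [-0.003, 0.0, -1.0]]
force: [-2.2, -7.5, 0.8]
opening: 50.1
finger_force: 3.5
```

Emit:
servo_tool(
  deltas=[
    {"x":0.1,"y":0,"z":0,"twist":0},
    {"x":0,"y":0,"z":0,"twist":0},
  ],
)

```text
clock: 14.65
eef_pos: [541.8, -60.3, -18.8]
ee_rot: [[0.274, 0.962, -0.001], [0.962, -0.274, -0.005], [-0.005, 0.0, -1.0]]
force: [-2.9, -9.7, 1.3]
opening: 49.8
finger_force: 5.1
```

Seated: the TCP is stalled and the force keeps climbing. Retreating straight back, then up and clear of the top view.

Emit:
servo_tool(
  deltas=[
    {"x":-0.3,"y":0,"z":0,"twist":0},
    {"x":-0.5,"y":0,"z":0,"twist":0},
    {"x":-1,"y":0,"z":0,"twist":0},
    {"x":-1.5,"y":0,"z":0,"twist":0},
    {"x":-1.5,"y":0,"z":0,"twist":0},
    {"x":0,"y":0,"z":-4,"twist":0},
    {"x":0,"y":0,"z":-4,"twist":0},
    {"x":0,"y":0,"z":-4,"twist":0},
    {"x":0,"y":0,"z":-4,"twist":0},
    {"x":0,"y":0,"z":-4,"twist":0},
    {"x":0,"y":0,"z":-4,"twist":0},
    {"x":-4,"y":-1,"z":0,"twist":0},
    {"x":-4,"y":-1,"z":0,"twist":0},
    {"x":-4,"y":-1,"z":0,"twist":0},
    {"x":-4,"y":-1,"z":0,"twist":0},
    {"x":-4,"y":-1,"z":0,"twist":0},
    {"x":-4,"y":-1,"z":0,"twist":0},
    {"x":0,"y":0,"z":0,"twist":0},
    {"x":0,"y":0,"z":0,"twist":0},
  ],
)

```text
clock: 16.55
eef_pos: [404.8, -319.5, 221.1]
ee_rot: [[0.277, 0.961, 0.0], [0.961, -0.277, 0.001], [0.0, -0.0, -1.0]]
force: [1.1, 0.4, -0.9]
opening: 49.7
finger_force: 0.0
```

```bash
python3 - <<'E'
from h import *
a,P=snap('top','t9.png'); print(r.state()['eef_pos'],r.state()['clock'])
o=cv2.imread('pics/top0.png')
h=cv2.cvtColor(a,cv2.COLOR_RGB2HSV); m=cv2.inRange(h,(5,70,50),(18,255,255))
m=cv2.morphologyEx(m,cv2.MORPH_CLOSE,np.ones((3,3)))
ct=[c for c in cv2.findContours(m,0,2)[0] if cv2.contourArea(c)>300]
for c in ct:
  R=cv2.minAreaRect(c)
  if 230<R[0][0]<420 and 100<R[0][1]<300:
    B=onz(P,cv2.boxPoints(R),45)[:,:2]; print(R,B.round(1).tolist())
    for k in(0,1): d=B[k+1]-B[k]; print(np.linalg.norm(d).round(1),np.arctan2(d[1],d[0]).round(3))
    mid=B.mean(0)-[545,10]; print('bay xy',mid@[.273,.962],mid@[-.962,.273])
d=np.abs(a[:,:,::-1].astype(int)-o).sum(2)
for n,(x0,y0,x1,y1) in dict(jar=(190,165,230,203),roll=(240,108,270,138),barbox=(283,112,345,155),tub=(352,122,410,180),short=(236,233,277,277),tins=(297,255,335,293),purple=(405,190,450,240),pink=(365,262,413,315),teal=(435,130,493,183)).items(): print(n,d[y0:y1,x0:x1].mean().round(1))
E
```

```text
[ 405.38888204 -318.66973346  221.10252141] 16.6
((256.5400085449219, 253.78001403808594), (21.80000114440918, 42.599998474121094), 36.869895935058594) [[388.3, 170.3], [469.9, 109.0], [438.2, 66.7], [357.1, 128.0]]
102.1 -0.644
52.9 -2.213
bay xy 68.41496416990155 156.24429469886917
((291.85101318359375, 191.23638916015625), (68.67742156982422, 36.93486022949219), 15.52410888671875) [[543.7, 126.0], [631.2, 102.4], [584.8, -59.6], [498.1, -34.9]]
90.6 -0.263
168.6 -1.85
bay xy 27.86956056530606 -12.311921390700542
jar 19.0
roll 19.4
barbox 18.4
tub 20.0
short 18.0
tins 17.6
purple 13.5
pink 68.3
teal 15.0
```

The carton's centre is at x = 27.9 mm (27.5 is ideal) and its yaw matches the bay. The pink box's difference is probably the arm over it, which I'll confirm in the scene view before handing in.

```bash
python3 - <<'E'
from h import *
a,_=snap('scene','s9.png'); o=cv2.imread('pics/scene0.png')
for b in(a[:,:,::-1],o):
  m=cv2.inRange(cv2.cvtColor(np.ascontiguousarray(b),cv2.COLOR_BGR2HSV),(160,60,60),(179,200,255))[95:175,325:375]; M=cv2.moments(m,True); print(M['m00'],M['m10']/M['m00'],M['m01']/M['m00'])
s=r.state(); print(s['force'],s['eef_pos'])
E
```

```text
2143.0 23.27484834344377 40.326644890340646
1975.0 24.504810126582278 38.731645569620255
[ 0.55683608  0.62626822 -0.24072484] [ 405.86569148 -318.13534136  221.13518059]
```

```bash
python3 -c "
from cell import r
print(r.finish_job())"
```

```text
the job is handed in; nothing more can be done
None
```

The job is handed in: the carton was tipped on to its front inside the bay and pushed square against the stop bar (within about 1 mm and 0.02 rad by the top camera). The other goods look undisturbed, though the arm's shadow left the pink look-alike only roughly checked, and the arm is clear at about 17 s.

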